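# Heft the boxes, fetch the press weight

### The arm

A 7-joint arm with a two-finger parallel gripper is mounted at the origin on the work surface. World frame = base frame: x ahead of the robot, y to its left, z up, the work surface at z = 0. Lengths are in mm, angles in rad, forces in N, time in s.
With the tool pointing down it reaches from about 400 to 875 mm from the base axis. Payload 4.4 kg.
Tool frame: the origin (TCP) lies midway between the tips of the shut fingers; the grasp point (between the pads) lies 19 mm behind it (ctrl.grip_point_offset is the distance from the TCP to the grasp point, in mm); z points along the fingers, y is the line along which they close (so a half turn about z gives the same grasp; the last joint's range is limited). The gripper opens to 85 mm and grips with 20 to 120 N. Pads are 22 mm wide; open, the fingers measure 114 mm over their backs; the gripper's body (76 mm by 85 mm) begins 54 mm behind the grasp point. The pads swing forward as they close: fully open they stand 13 mm farther back than shut.
Start: joints at [-1.213, 0.628, 0.038, 1.517, -0.027, 0.996, -0.02], TCP at [267.276, 592.521, 231.313] pointing down, gripper open.
Joint ranges: [-3.06, 3.06], [-0.37, 2.12], [-1.25, 1.32], [0.18, 2.47], [-1.1, 4.24], [0.23, 1.98], [-2.94, 2.94]. Speed limits (rad/s): [2.57, 2.57, 3.14, 3.14, 3.14, 3.14, 3.14].

### API

Orientations are given as [roll, pitch, yaw] about the fixed x, y, z axes, in that order (R = Rz(yaw) Ry(pitch) Rx(roll)).
In Python, from cell import ctrl gives the robot as it stands.
- The arm moves only by the shell command python3 nudge.py, which reads ROWS from standard input. ROWS is a JSON list that holds a single list of rows (three levels of brackets), with 1 to 12 rows, each of 7 numbers: dx, dy, dz in mm, then a rotation vector rx, ry, rz in rad, then the finger opening in mm; each row shifts and turns the commanded pose from where the row before left it, along the tool's axes as they then stand; what a row does not reach is not made up. A row lasts 1/10 s, in which the tool goes at most 50 mm and 0.15 rad, less where a joint would pass 70% of its speed; a pose out of reach is approached as far as the arm can. The fingers move at their own pace and stop on an object; the grip force is fixed at half the most. Time passes only in rows, so rows that do not move let the fingers close. It prints the time, the measured TCP pose, the force, the opening and the grip force at its end. Input that does not fit is refused with a message, and nothing moves.
- ctrl.read_state(): the state, without advancing time (a new reading comes with each control period).
- ctrl.get_image(name): name is "scene" or "side" or "wrist"; returns the picture (420x560x3 uint8, blue, green, red); there is no depth.
- ctrl.calibration(name): a dict with "fx", "fy", "cx", "cy" (pixels), "rvec" (rotation vector, rad) and "tvec" (3), from world to camera coordinates, as OpenCV has them; the wrist camera has in their place "hand_eye" (4x4, takes a point from camera to tool coordinates, whose origin is the TCP and whose axes are the flange's). Camera axes: x right, y down, z forward; pixel columns grow to the right and rows downward; lengths in mm; the calibration is good to about 2 mm. A picture is of the moment at which its call begins: read the wrist's pose just before it. calibration takes no time and is no camera call.
- ctrl.finish_job(): hands the job in; it is judged then, once.
The state is a dict: "clock": time; "qpos": joint angles; "qd": joint speeds; "tau": joint torques, N m; "eef_pos": TCP position; "tool_rot": TCP orientation; "force": force on the tool from outside, world axes, zero at the start; "torque": the same for the moment, N m; "width": finger opening in mm; "gripper_force": force on a finger pad.
Only numpy, scipy, OpenCV 4.12 (cv2) and the standard library are available. Lean on these libraries where they do the work, as an engineer would, in place of code of your own. Each camera call takes 0.05 s, during which the arm holds its last target. There are 200 camera calls.

### The job

One of the three closed plywood boxes holds the steel press weight: find it by lifting the boxes a little by their grip blocks, then slide open the lid of the heavy one only. Lift the weight out and set it down gently on the middle of the broad front half of the glued sole. Leave the boxes standing where they were and the shoe, glue jar and hammer alone.

Things in the scene. Friction and masses are not known exactly. Their poses are not given: they have to be found in the camera images.
- box_1: one of three identical closed plywood boxes, loose on the hardboard: 112 x 112 mm, 80 mm high (87.5 mm with its lid), walls and floor 6 mm; origin at the centre of its underside, z up. On its -x end (towards the robot) a dark wooden grip block 22 mm wide (y), 28 mm high, sticks out 46 mm, its top 75 mm above the underside, for lifting that end
- box_1_grip (a point): point to pinch on the grip block of this box: on its middle line, 61 mm above the box's underside, 83 mm from the box's centre towards its -x. A light box weighs 0.17 to 0.24 kg in all and takes at most 2.4 N here, even lifted clear; the one with the weight (0.87 to 0.94 kg) takes 3.5 N or more, even if it only tips on its far lower edge
- box_1_in (a point): middle of this box's inner floor, 6 mm above its underside. One of the three boxes (any) holds, disc down, free and within 9 mm of this point, the 0.7 kg press weight: a round steel disc 84 mm across, 12 mm thick, with an upright round stem in its middle, 24 mm in diameter and 53 mm tall (65 mm overall). The others hold a scrap of cork
- lid_1 (a joint): how far the flat sliding lid of box_1 has moved along the box's +x (away from the robot), in m: 0 shut, 0.108 fully open; friction under 1 N, stays where left; it does not lift off
- lid_1_cleat (a point): centre of the wooden cleat across the lid of box_1 (12 mm in x, 70 mm in y, standing 16 mm proud of the lid's upper face, which is 8 mm below this point); when shut, its -x face is 36 mm behind the box's near edge; push it towards +x to slide the lid
- box_2: one of three identical closed plywood boxes, loose on the hardboard: 112 x 112 mm, 80 mm high (87.5 mm with its lid), walls and floor 6 mm; origin at the centre of its underside, z up. On its -x end (towards the robot) a dark wooden grip block 22 mm wide (y), 28 mm high, sticks out 46 mm, its top 75 mm above the underside, for lifting that end
- box_2_grip (a point): point to pinch on the grip block of this box: on its middle line, 61 mm above the box's underside, 83 mm from the box's centre towards its -x. A light box weighs 0.17 to 0.24 kg in all and takes at most 2.4 N here, even lifted clear; the one with the weight (0.87 to 0.94 kg) takes 3.5 N or more, even if it only tips on its far lower edge
- box_2_in (a point): middle of this box's inner floor, 6 mm above its underside. One of the three boxes (any) holds, disc down, free and within 9 mm of this point, the 0.7 kg press weight: a round steel disc 84 mm across, 12 mm thick, with an upright round stem in its middle, 24 mm in diameter and 53 mm tall (65 mm overall). The others hold a scrap of cork
- lid_2 (a joint): how far the flat sliding lid of box_2 has moved along the box's +x (away from the robot), in m: 0 shut, 0.108 fully open; friction under 1 N, stays where left; it does not lift off
- lid_2_cleat (a point): centre of the wooden cleat across the lid of box_2 (12 mm in x, 70 mm in y, standing 16 mm proud of the lid's upper face, which is 8 mm below this point); when shut, its -x face is 36 mm behind the box's near edge; push it towards +x to slide the lid
- box_3: one of three identical closed plywood boxes, loose on the hardboard: 112 x 112 mm, 80 mm high (87.5 mm with its lid), walls and floor 6 mm; origin at the centre of its underside, z up. On its -x end (towards the robot) a dark wooden grip block 22 mm wide (y), 28 mm high, sticks out 46 mm, its top 75 mm above the underside, for lifting that end
- box_3_grip (a point): point to pinch on the grip block of this box: on its middle line, 61 mm above the box's underside, 83 mm from the box's centre towards its -x. A light box weighs 0.17 to 0.24 kg in all and takes at most 2.4 N here, even lifted clear; the one with the weight (0.87 to 0.94 kg) takes 3.5 N or more, even if it only tips on its far lower edge
- box_3_in (a point): middle of this box's inner floor, 6 mm above its underside. One of the three boxes (any) holds, disc down, free and within 9 mm of this point, the 0.7 kg press weight: a round steel disc 84 mm across, 12 mm thick, with an upright round stem in its middle, 24 mm in diameter and 53 mm tall (65 mm overall). The others hold a scrap of cork
- lid_3 (a joint): how far the flat sliding lid of box_3 has moved along the box's +x (away from the robot), in m: 0 shut, 0.108 fully open; friction under 1 N, stays where left; it does not lift off
- lid_3_cleat (a point): centre of the wooden cleat across the lid of box_3 (12 mm in x, 70 mm in y, standing 16 mm proud of the lid's upper face, which is 8 mm below this point); when shut, its -x face is 36 mm behind the box's near edge; push it towards +x to slide the lid
- mat: black springy press pad 290 x 130 x 20 mm fixed on the hardboard sheet, origin at the centre of its underside; a tan shoe sole, fixed to it, lies along its x, toe to +x
- sole_top (a point): middle of the flat upper face of the sole's broad front half, which is 152 mm (x) by 92 mm (y) with rounded ends; this face is 10 mm above the pad, 34 mm above the bench top; the narrow waist is 5 mm lower, the heel lies 155 mm towards -x
- sole_front (a joint): how far the front half of the sole is pressed down into the springy pad, in m: 0 to 0.0004 bare, about 0.0026 under the weight at rest (3 N per mm, lightly damped), 0.010 at most
- sheet: thin brown hardboard sheet fixed on the bench, 340 x 800 x 4 mm, on which the boxes and the mat stand (its top is at z = 0.004); origin at the centre of its underside
- shoe: bystander: brown shoe, 260 mm long, about 95 mm high, loose, lying along x at the left end
- glue_jar: bystander: jar 72 mm across, 95 mm high, loose, at the far side of the bench
- hammer: bystander: hammer lying along x at the right end, loose

How it is judged (in metres and radians):
On the way, in this order (a step that is already met when the one before it is completed fails the run):
1. a closed box is hefted: its grip end is lifted at least 5 mm (height (world z) of any of box_1_grip, box_2_grip, box_3_grip above 0.07 m), for 0.1 s.
2. the heavy box, standing on its sheet with the weight still in it, has its lid slid open by 70 mm or more (((value of joint lid_1 above 0.07 m and contact force between box_1 and sheet above 5.5 N) or (value of joint lid_2 above 0.07 m and contact force between box_2 and sheet above 5.5 N) or (value of joint lid_3 above 0.07 m and contact force between box_3 and sheet above 5.5 N))), for 0.1 s.
At the end, for the whole second after the job is handed in: The press weight rests on the broad front half of the sole, which carries its weight (pressed down 1.6 to 3.4 mm, at rest), and all three boxes, empty of it, stand upright (within 0.05 rad) and still on the hardboard sheet (1 to 4 N each), within 60 mm of where they started (value of joint sole_front between 0.0016 and 0.0034 m and velocity of joint sole_front below 0.01 m/s and angle between each of box_1, box_2, box_3's own z axis and vertical below 0.05 rad and distance of each of box_1, box_2, box_3 from where it was at the start of the episode below 0.06 m and contact force between box_1 and sheet between 1 and 4 N and linear speed of each of box_1, box_2, box_3 below 0.02 m/s and contact force between box_2 and sheet between 1 and 4 N and contact force between box_3 and sheet between 1 and 4 N); the robot touches nothing.
It fails at once if a light box is opened (its lid slid more than 30 mm while another box still holds the weight) ((value of joint lid_1 above 0.03 m and value of joint lid_2 below 0.03 m and contact force between box_2 and sheet above 5.5 N) or (value of joint lid_1 above 0.03 m and value of joint lid_3 below 0.03 m and contact force between box_3 and sheet above 5.5 N) or (value of joint lid_2 above 0.03 m and value of joint lid_1 below 0.03 m and contact force between box_1 and sheet above 5.5 N) or (value of joint lid_2 above 0.03 m and value of joint lid_3 below 0.03 m and contact force between box_3 and sheet above 5.5 N) or (value of joint lid_3 above 0.03 m and value of joint lid_1 below 0.03 m and contact force between box_1 and sheet above 5.5 N) or (value of joint lid_3 above 0.03 m and value of joint lid_2 below 0.03 m and contact force between box_2 and sheet above 5.5 N)).
It fails at once if two boxes are open at once (value of joint each of lid_1, lid_2 above 0.03 m or value of joint each of lid_1, lid_3 above 0.03 m or value of joint each of lid_2, lid_3 above 0.03 m).
It fails at once if the weight is dropped or banged onto the sole (the sole pressed down more than 8 mm) (value of joint sole_front above 0.008 m).
It fails at once if the shoe, the glue jar or the hammer is moved more than 40 mm (distance of any of shoe, glue_jar, hammer from where it was at the start of the episode above 0.04 m).
It also fails if it takes over 61 s, if anything falls off the work surface, if the arm or the gripper's body presses on something with over 40 N, if the wrist force passes 120 N, or if a joint passes its speed limit or range.

## Working session

There is one attempt and no reset: what is moved stays moved. The work goes in short steps, Python scripts to look and compute and a shell command to move; the robot and the scene stay as the last step left them, time stands still between calls to the robot, and variables do not carry over. Pictures are saved under pics/ and viewed, at most 14 in all, crops included, and the job is handed in when it is done.

```bash
ls; mkdir -p pics; python3 - <<'E'
from cell import ctrl
import cv2
for n in ("scene","side"):
    cv2.imwrite(f"pics/{n}0.png",ctrl.get_image(n)); print(n,ctrl.calibration(n))
print(ctrl.calibration("wrist")); print(ctrl.read_state())
E
```

```text
cell.py
nudge.py
pics
scene {'fx': 477.2507412928503, 'fy': 477.2507412928503, 'cx': 280.7418676723087, 'cy': 213.8526657865568, 'rvec': array([ 0.84026157,  2.49620001, -1.17855764]), 'tvec': array([ 494.72494284, -172.15016123, 1523.36292578])}
side {'fx': 434.7832488376127, 'fy': 434.7832488376127, 'cx': 275.91425874772415, 'cy': 211.62999783661616, 'rvec': array([ 2.22131102, -0.38579803,  0.16542001]), 'tvec': array([-584.8142205 ,  200.91695317,  978.02538474])}
{'fx': 313.5665250885517, 'fy': 313.5665250885517, 'cx': 276.4251554133415, 'cy': 213.02844543995724, 'hand_eye': array([[ 3.80243091e-04, -9.62471027e-01, -2.71384190e-01,
         6.86841698e+01],
       [ 9.99999910e-01,  4.16790354e-04, -7.70331649e-05,
        -2.52167669e-02],
       [ 1.87252502e-04, -2.71384136e-01,  9.62471099e-01,
        -1.42749248e+02],
       [ 0.00000000e+00,  0.00000000e+00,  0.00000000e+00,
         1.00000000e+00]])}
{'clock': 0.1, 'qpos': array([-1.21277496,  0.62926247,  0.03845243,  1.5182821 , -0.02702304,
        0.99629772, -0.02001503]), 'qd': array([ 0.0033268 , -0.00236221,  0.00057343, -0.00130041,  0.00031801,
       -0.00023338,  0.00043495]), 'tau': array([ 2.98826744e-03, -5.64521313e+01,  1.23050217e+00, -1.93970007e+01,
        1.12880330e-02,  5.43573187e-03,  1.30781018e-05]), 'eef_pos': array([267.04705867, 591.98582613, 230.47094523]), 'tool_rot': array([-3.13986095e+00,  3.52373489e-06,  2.71773719e+00]), 'force': array([ 0.19017178, -0.18150941, -0.20277133]), 'torque': array([ 0.00168385, -0.05593966,  0.02906983]), 'gripper_force': 0.0, 'width': 85.31298116856127}
```
View pics/scene0.png

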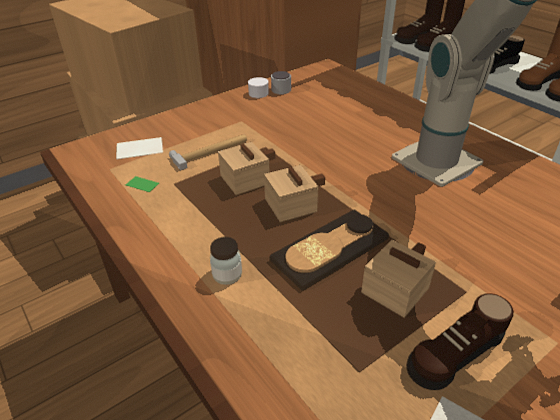

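View pics/side0.png

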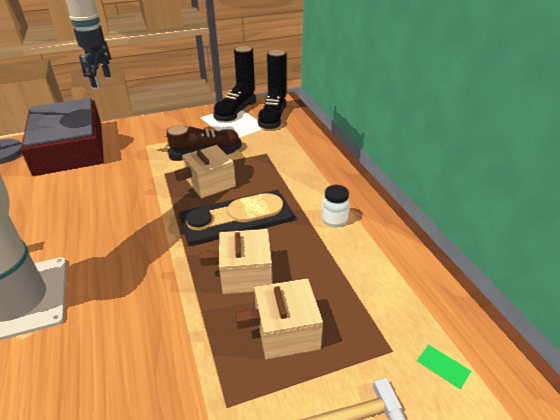

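The scene view shows box tops at about (245,155), (290,180) and (405,258), with the sole front at (313,252). The side view shows the same boxes at (288,303), (243,245) and (208,160), with the sole front at (257,207). I'll triangulate rough positions from these and the colours there.

```bash
cat > h.py <<'E'
import cv2,numpy as np
from scipy.spatial.transform import Rotation as R
from cell import ctrl
def cam(n):
    c=ctrl.calibration(n); K=np.array([[c['fx'],0,c['cx']],[0,c['fy'],c['cy']],[0,0,1]])
    if n!='wrist':
        Rw=cv2.Rodrigues(c['rvec'])[0]; return K,Rw.T,-Rw.T@c['tvec']
    s=ctrl.read_state(); T=R.from_euler('xyz',s['tool_rot']).as_matrix(); H=c['hand_eye']
    return K,T@H[:3,:3],T@H[:3,3]+s['eef_pos']
def ray(cm,p):
    K,A,o=cm; d=A@np.linalg.solve(K,[p[0],p[1],1]); return o,d/np.linalg.norm(d)
def plane(cm,p,z):
    o,d=ray(cm,p); return o+d*(z-o[2])/d[2]
def tri(c1,p1,c2,p2):
    (o1,d1),(o2,d2)=ray(c1,p1),ray(c2,p2)
    t=np.linalg.lstsq(np.c_[d1,-d2],o2-o1,rcond=None)[0]
    a,b=o1+t[0]*d1,o2+t[1]*d2; return (a+b)/2,np.linalg.norm(a-b)
def proj(cm,X):
    K,A,o=cm; q=K@(A.T@(np.asarray(X)-o)); return q[:2]/q[2]
E
python3 - <<'E'
from h import *
np.set_printoptions(precision=1,suppress=True)
a,b=cam('scene'),cam('side')
for n,p,q in [('cleatR',(252,152),(280,303)),('cleatM',(289,181),(237,245)),('cleatL',(405,258),(203,158)),('sole',(313,252),(257,207)),('jar',(224,246),(337,193))]: print(n,*tri(a,p,b,q))
S=cv2.cvtColor(cv2.imread('pics/scene0.png'),cv2.COLOR_BGR2HSV);D=cv2.cvtColor(cv2.imread('pics/side0.png'),cv2.COLOR_BGR2HSV)
for p in [(405,258),(419,247),(289,181),(320,180),(370,325),(390,280)]: print('S',p,S[p[1],p[0]])
for p in [(280,303),(237,245),(203,158),(248,320),(208,257),(183,173),(240,330)]: print('D',p,D[p[1],p[0]])
E
```

```text
cleatR [ 524.  -277.1   94.8] 16.26737328314376
cleatM [504.6 -96.5  90.3] 19.344750474490453
cleatL [498.3 295.7  96.2] 5.467305616532619
sole [599.7 104.5  28.2] 4.649424251514401
jar [790.8  11.4  90.2] 4.028693831942999
S (405, 258) [ 12 150  56]
S (419, 247) [ 10 140  60]
S (289, 181) [ 16 109 201]
S (320, 180) [ 12 139  68]
S (370, 325) [ 13 168  53]
S (390, 280) [ 16 113 129]
D (280, 303) [ 10 164 123]
D (237, 245) [ 10 157 122]
D (203, 158) [ 11 146  68]
D (248, 320) [ 10 156  88]
D (208, 257) [ 11 166 112]
D (183, 173) [ 13 160  78]
D (240, 330) [ 13 153 115]
```

```bash
echo '[[[0, 0, 0, 0, 0, -0.14, 85], [0, 0, 0, 0, 0, -0.14, 85], [0, 0, 0, 0, 0, -0.144, 85], [-23, -42, 0, 0, 0, 0, 85], [-23, -42, 0, 0, 0, 0, 85], [-23, -42, 0, 0, 0, 0, 85], [-23, -42, 0, 0, 0, 0, 85], [-23, -42, 0, 0, 0, 0, 85], [-23, -42, 0, 0, 0, 0, 85], [-23, -42, 0, 0, 0, 0, 85], [0, 0, 0, 0, 0, 0, 85]]]' | python3 nudge.py
cat >> h.py <<'E'
def snap(n):
    import pickle
    c=cam('wrist'); s=ctrl.read_state()['eef_pos']; im=ctrl.get_image('wrist'); cv2.imwrite(f'pics/{n}.png',im); pickle.dump(c,open(f'pics/{n}.pkl','wb')); return c,im
E
python3 -c "
from h import *
snap('w1')"
```

```text
clock: 1.2
eef_pos: [432.3, 290.3, 231.0]
tool_rot: [-3.136, 0.001, 3.13]
force: [0.2, 0.9, 0.6]
width: 84.9
gripper_force: 0.0
```

View pics/w1.png

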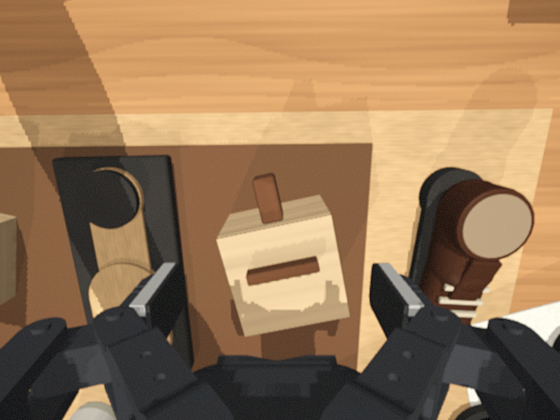

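The wrist view shows the left box with its grip at about (267,198) and its cleat at (283,271), turned by about 0.2 rad. The sole is at left and the shoe at right. I'll extract the contours.

```bash
cat >> h.py <<'E'
def load(n):
    import pickle
    return pickle.load(open(f'pics/{n}.pkl','rb')),cv2.imread(f'pics/{n}.png')
def blobs(im,box,vmax=150,smin=120,amin=150,vmin=35):
    x0,y0,x1,y1=box; h=cv2.cvtColor(im,cv2.COLOR_BGR2HSV)[y0:y1,x0:x1]
    m=cv2.inRange(h,(0,smin,vmin),(14,255,vmax)); m=cv2.morphologyEx(m,cv2.MORPH_OPEN,np.ones((3,3)))
    out=[]
    for c in cv2.findContours(m,cv2.RETR_EXTERNAL,cv2.CHAIN_APPROX_NONE)[0]:
        if cv2.contourArea(c)>amin:
            (u,v),wh,a=cv2.minAreaRect(c); out.append((np.array([u+x0,v+y0]),cv2.boxPoints(((u+x0,v+y0),wh,a)),cv2.contourArea(c)))
    return out
E
python3 - <<'E'
from h import *
np.set_printoptions(precision=1,suppress=True)
c,im=load('w1'); h=cv2.cvtColor(im,cv2.COLOR_BGR2HSV)
for p in [(283,271),(267,198),(262,178),(275,215),(230,190),(280,250),(300,180)]: print(p,h[p[1],p[0]])
for b in blobs(im,(215,150,350,340)): print(b)
E
```

```text
(283, 271) [ 12 147 134]
(267, 198) [ 11 141 146]
(262, 178) [ 10 139 121]
(275, 215) [ 12 143 137]
(230, 190) [ 13 132 145]
(280, 250) [ 18  79 228]
(300, 180) [ 13 134 135]
(array([282. , 270.7]), array([[245.2, 270.3],
       [315.7, 255.8],
       [318.8, 271. ],
       [248.3, 285.5]], dtype=float32), 1001.5)
(array([282. , 291.5]), array([[215., 244.],
       [349., 244.],
       [349., 339.],
       [215., 339.]], dtype=float32), 2607.0)
(array([282., 227.]), array([[215., 150.],
       [349., 150.],
       [349., 304.],
       [215., 304.]], dtype=float32), 8686.5)
```

```bash
python3 - <<'E'
from h import *
np.set_printoptions(precision=1,suppress=True)
c,im=load('w1')
P=[plane(c,p,105) for p in blobs(im,(215,150,350,340))[0][1]]
for p in P: print(p)
ct=np.mean(P,0); e=(P[1]-P[0])+(P[2]-P[3]); yaw=np.arctan2(-e[0],e[1]); print(ct,yaw, np.linalg.norm(e)/2)
print('grip',ct[:2]-69*np.array([np.cos(yaw),np.sin(yaw)]))
# grip block end from pixel corners seen by eye
print([plane(c,p,79) for p in [(253,177),(273,174),(283,220),(267,223)]])
h=cv2.cvtColor(im,cv2.COLOR_BGR2HSV); 
for x in (256,260,264,268,272,276): print(x,h[195,x],h[205,x+2])
print('row'); 
for x in range(244,290,3): print(x,h[190,x],end=' ')
E
```

```text
[495.2 259.5 105. ]
[481.1 325.4 105. ]
[496.5 328.7 105. ]
[511.1 261.9 105. ]
[495.9 293.9 105. ] 0.21325112044573982 67.87990277898075
grip [428.5 279.3]
[array([411.2, 267.5,  79. ]), array([408.6, 286.5,  79. ]), array([454.1, 295.7,  79. ]), array([457. , 279.9,  79. ])]
256 [ 11 146 131] [ 11 145 123]
260 [ 11 147 146] [ 12 150 141]
264 [ 12 150 141] [ 12 146 143]
268 [ 12 145 144] [ 11 142 147]
272 [ 12 147 147] [ 11 140 149]
276 [ 12 151 128] [ 12 151 132]
row
244 [ 13 132 135] 247 [ 12 132 135] 250 [ 14 134 137] 253 [ 13 136 124] 256 [ 11 143 143] 259 [ 11 149 145] 262 [ 11 144 143] 265 [ 11 139 147] 268 [ 12 141 148] 271 [ 11 140 148] 274 [ 12 146 140] 277 [ 10 144  83] 280 [ 13 128 138] 283 [ 13 137 134] 286 [ 13 131 136] 289 [ 14 132 135]
```

```bash
echo '[[[0, 0, 0, 0, 0, -0.112, 60], [0, 0, 0, 0, 0, -0.112, 60], [6, -10, 35, 0, 0, 0, 60], [0, 0, 35, 0, 0, 0, 60], [0, 0, 0, 0, 0, 0, 60], [0, 0, 0, 0, 0, 0, 60]]]' | python3 nudge.py
python3 - <<'E'
from h import *
np.set_printoptions(precision=1,suppress=True)
c1,im1=load('w1'); c,im=snap('w2'); print(cam('wrist')[2])
b1=[b for b in blobs(im1,(215,150,350,340)) if b[2]<1500][0]
g=proj(c,[495.9,293.9,105]); print(g)
x,y=g.astype(int); 
for b in blobs(im,(x-60,y-30,x+60,min(y+40,420))): 
    print(b[0],b[2],b[1].ravel()); print(tri(c1,b1[0],c,b[0]))
    P=[plane(c,p,105) for p in b[1]]; print(np.mean(P,0),P)
s=ctrl.read_state();print(s['force'])
E
```

```text
clock: 1.85
eef_pos: [424.1, 288.7, 161.4]
tool_rot: [3.141, -0.001, -2.916]
force: [-0.2, 0.4, -0.2]
width: 59.9
gripper_force: 0.0
[357.8 273.4 304.9]
[261.4 323.3]
[260.6 322.1] 1953.5 [213.8 332.7 214.1 310.  307.3 311.4 307.  334.1]
(array([498.7, 293.9,  99.4]), np.float64(0.5789429784844519))
[495.1 293.1 105. ] [array([511.6, 261.3, 105. ]), array([492.8, 258.3, 105. ]), array([478.8, 324.2, 105. ]), array([497.3, 328.7, 105. ])]
[-0.5  0.7  1. ]
```

View pics/w2.png

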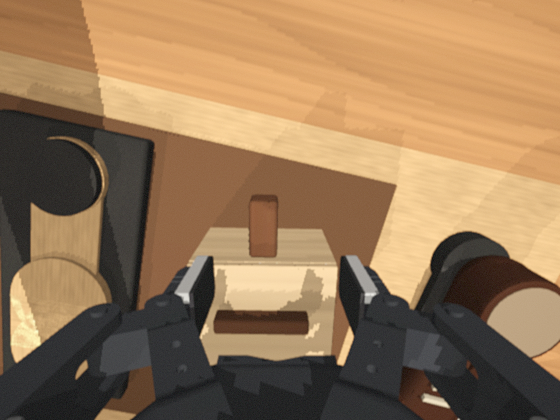

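The wrist view now shows the grip block at (263,197)–(263,255), about 10 mm left of the finger middle (276). The cleat is level in the image, so yaw is good.

```bash
echo '[[[-2, -10, 30, 0, 0, 0, 60], [0, 0, 45, 0, 0, 0, 60], [0, 0, 43, 0, 0, 0, 60], [0, 0, 0, 0, 0, 0, 60], [0, 0, 0, 0, 0, 0, 60]]]' | python3 nudge.py; python3 - <<'E'
from h import *
s=ctrl.read_state();print(s['eef_pos'],s['force'])
c,im=snap('w3'); print(proj(c,[428.5,279.3,79]),proj(c,s['eef_pos']))
E
```

```text
clock: 2.4
eef_pos: [429.4, 279.2, 44.5]
tool_rot: [3.141, 0.001, -2.917]
force: [0.6, 0.5, 0.4]
width: 60.2
gripper_force: 0.0
[429.42928648 279.17649097  44.49582566] [0.61237466 0.50932157 0.44504164]
[277.49429989 305.00862159] [276.5733818  268.12521697]
```

View pics/w3.png

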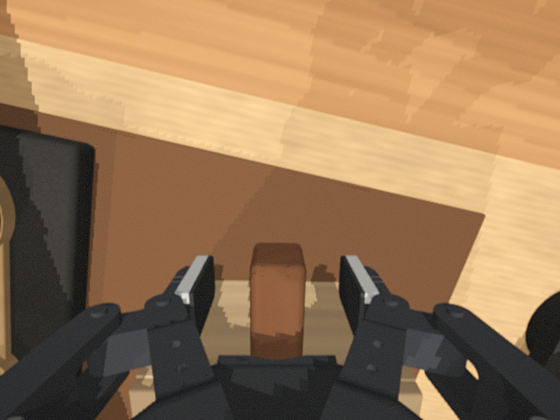

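The grip block (250–305 px) sits centred between the fingers, so I'll pinch and heft.

```bash
echo '[[[0, 0, 0, 0, 0, 0, 10], [0, 0, 0, 0, 0, 0, 10], [0, 0, 0, 0, 0, 0, 10], [0, 0, 0, 0, 0, 0, 10], [0, 0, 0, 0, 0, 0, 10], [0, 0, 0, 0, 0, 0, 10]]]' | python3 nudge.py; echo '[[[0, 0, -4, 0, 0, 0, 10], [0, 0, -4, 0, 0, 0, 10], [0, 0, -4, 0, 0, 0, 10], [0, 0, 0, 0, 0, 0, 10], [0, 0, 0, 0, 0, 0, 10], [0, 0, 0, 0, 0, 0, 10]]]' | python3 nudge.py;echo '[[[0, 0, 0, 0, 0, 0, 10], [0, 0, 0, 0, 0, 0, 10]]]' | python3 nudge.py;echo '[[[0, 0, 0, 0, 0, 0, 10]]]' | python3 nudge.py
```

```text
clock: 3.05
eef_pos: [429.9, 278.9, 45.3]
tool_rot: [3.14, 0.003, -2.918]
force: [-1.8, 0.4, 10.3]
width: 21.5
gripper_force: 58.5
clock: 3.65
eef_pos: [428.7, 278.0, 55.1]
tool_rot: [-3.141, -0.001, -2.917]
force: [1.0, 0.2, -2.6]
width: 21.3
gripper_force: 58.7
clock: 3.85
eef_pos: [428.7, 278.1, 55.1]
tool_rot: [-3.141, -0.0, -2.917]
force: [0.1, -0.1, -2.6]
width: 21.3
gripper_force: 58.7
clock: 3.95
eef_pos: [428.8, 278.1, 55.2]
tool_rot: [-3.142, -0.0, -2.917]
force: [0.3, 0.2, -2.4]
width: 21.4
gripper_force: 58.7
```

```bash
for i in 1 2 3 4 5; do echo '[[[0, 0, 0, 0, 0, 0, 10]]]' | python3 nudge.py | grep force:; done
```

```text
force: [-0.4, -1.1, -2.1]
gripper_force: 58.7
force: [0.5, 0.1, -2.2]
gripper_force: 58.7
force: [-0.1, 0.3, -2.3]
gripper_force: 58.7
force: [0.4, 0.2, -2.4]
gripper_force: 58.7
force: [-0.7, -0.0, -1.9]
gripper_force: 58.7
```

Mean −2.2 N, so the left box is light. I'll set it down and look at the other two.

```bash
echo '[[[0, 0, 5, 0, 0, 0, 10], [0, 0, 5, 0, 0, 0, 10], [0, 0, 0, 0, 0, 0, 10], [0, 0, 0, 0, 0, 0, 60], [0, 0, 0, 0, 0, 0, 60], [0, 0, 0, 0, 0, 0, 60], [0, 0, -45, 0, 0, 0, 60], [0, 0, -45, 0, 0, 0, 60], [0, 0, -45, 0, 0, 0, 60], [0, 0, -45, 0, 0, 0.112, 60], [0, 0, 0, 0, 0, 0.112, 60]]]' | python3 nudge.py; echo '[[[0, -46, 0, 0, 0, 0, 60], [0, -46, 0, 0, 0, 0, 60], [0, -46, 0, 0, 0, 0, 60], [0, -46, 0, 0, 0, 0, 60], [0, -46, 0, 0, 0, 0, 60], [0, -46, 0, 0, 0, 0, 60], [0, -46, 0, 0, 0, 0, 60], [0, -46, 0, 0, 0, 0, 60], [0, -46, 0, 0, 0, 0, 60], [0, -46, 0, 0, 0, 0, 60], [0, 0, 0, 0, 0, 0, 60], [0, 0, 0, 0, 0, 0, 60]]]' | python3 nudge.py
python3 -c "
from h import *
snap('w4')"
```

```text
clock: 5.55
eef_pos: [432.1, 280.4, 231.2]
tool_rot: [3.134, 0.01, 3.137]
force: [0.6, 0.4, -0.7]
width: 60.1
gripper_force: 0.0
clock: 6.75
eef_pos: [428.5, -182.9, 225.1]
tool_rot: [3.141, -0.0, 3.138]
force: [0.6, 0.1, -1.2]
width: 60.1
gripper_force: 0.0
```

View pics/w4.png

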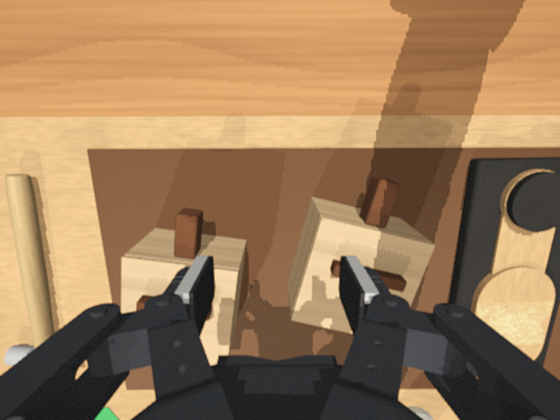

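The view shows M's grip at about (380,200) and its cleat from (333,268) to (404,284), partly behind a finger. R's grip is at (188,233) and its cleat at about (175,303).

```bash
python3 - <<'E'
from h import *
np.set_printoptions(precision=1,suppress=True)
c,im=load('w4')
for n,q,z in [('Mgrip',(380,200),79),('Mc1',(333,263),107),('Mc2',(404,278),107),('Rgrip',(188,230),79),('Rlidedge',(122,258),91.5),('Rlidedge2',(240,268),91.5),('Medge',(312,220),91.5),('Medge2',(428,256),91.5)]: print(n,plane(c,q,z))
# M from scene 2-view check
S=cv2.imread('pics/scene0.png');D=cv2.imread('pics/side0.png')
for b in blobs(S,(240,135,330,200),amin=25): print('S',b[0],b[2])
for b in blobs(D,(225,225,290,330),amin=25): print('D',b[0],b[2],b[1].ravel())
E
```

```text
Mgrip [428.6 -84.9  79. ]
Mc1 [ 480.4 -131.9  107. ]
Mc2 [495.6 -66.  107. ]
Rgrip [ 458.1 -269.    79. ]
Rlidedge [ 481.8 -330.4   91.5]
Rlidedge2 [ 492.6 -218.2   91.5]
Medge [ 444.4 -150.2   91.5]
Medge2 [480.6 -38.7  91.5]
S [252. 193.] 202.5
S [320.9 187. ] 207.0
S [280.  167.6] 392.5
S [246.7 151.2] 71.0
D [242.  310.5] 1137.0 [225. 292. 259. 292. 259. 329. 225. 329.]
D [280.  302.2] 173.0 [272.7 287.6 279.1 285.9 287.4 316.8 280.9 318.5]
D [237.5 245. ] 100.0 [235. 233. 240. 233. 240. 257. 235. 257.]
D [278.5 253.5] 1015.5 [268. 225. 289. 225. 289. 282. 268. 282.]
```

```bash
echo '[[[2, 35, 10, 0, 0, 0.09, 60], [0, 35, 25, 0, 0, 0.09, 60], [0, 35, 30, 0, 0, 0.09, 60], [0, 0, 0, 0, 0, 0, 60], [0, 0, 0, 0, 0, 0, 60], [0, 0, 0, 0, 0, 0, 60]]]' | python3 nudge.py
python3 - <<'E'
from h import *
np.set_printoptions(precision=1,suppress=True)
c,im=snap('w5'); print(ctrl.read_state()['eef_pos'])
g=proj(c,[488,-99,107]); x,y=g.astype(int); print(g,'grip',proj(c,[425,-83,79]))
for b in blobs(im,(x-65,y-30,x+65,min(y+40,420)))+blobs(im,(x-40,y-150,x+40,y-35)): 
    print(b[0],b[2],b[1].ravel()); print(np.array([plane(c,p,105) for p in b[1]]))
E
```

```text
clock: 7.4
eef_pos: [436.7, -77.6, 160.9]
tool_rot: [-3.142, 0.001, 2.873]
force: [0.6, 0.7, -1.0]
width: 60.2
gripper_force: 0.0
[436.7 -78.1 161. ]
[266.6 305.6] grip [265.3 207.1]
[271.5 309.6] 1935.5 [223.8 299.1 318.9 297.7 319.2 320.2 224.1 321.5]
[[ 476.1 -127.4  105. ]
 [ 493.   -61.8  105. ]
 [ 510.9  -65.8  105. ]
 [ 493.7 -132.9  105. ]]
[265.5 199.5] 5558.5 [226. 244. 226. 155. 305. 155. 305. 244.]
[[ 436.5 -113.   105. ]
 [ 379.8  -94.7  105. ]
 [ 392.9  -47.1  105. ]
 [ 450.6  -61.4  105. ]]
```

View pics/w5.png

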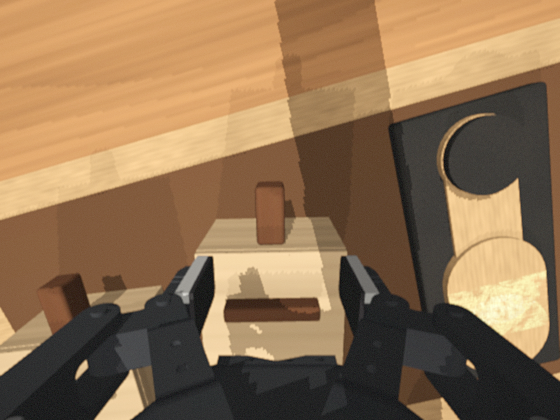

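M's grip is centred at about (270,212) and its cleat is level at (271,310). I'll move 9 mm towards the robot and down.

```bash
echo '[[[9, -4, 30, 0, 0, 0, 60], [0, 0, 45, 0, 0, 0, 60], [0, 0, 42, 0, 0, 0, 60], [0, 0, 0, 0, 0, 0, 60], [0, 0, 0, 0, 0, 0, 60]]]' | python3 nudge.py; echo '[[[0, 0, 0, 0, 0, 0, 10], [0, 0, 0, 0, 0, 0, 10], [0, 0, 0, 0, 0, 0, 10], [0, 0, 0, 0, 0, 0, 10], [0, 0, 0, 0, 0, 0, 10], [0, 0, 0, 0, 0, 0, 10]]]' | python3 nudge.py; echo '[[[0, 0, -4, 0, 0, 0, 10], [0, 0, -4, 0, 0, 0, 10], [0, 0, -4, 0, 0, 0, 10], [0, 0, 0, 0, 0, 0, 10], [0, 0, 0, 0, 0, 0, 10], [0, 0, 0, 0, 0, 0, 10]]]' | python3 nudge.py;for i in 1 2 3 4 ; do echo '[[[0, 0, 0, 0, 0, 0, 10]]]' | python3 nudge.py | grep ' force:\|^force\|eef'; done
```

```text
clock: 7.95
eef_pos: [430.6, -80.6, 47.8]
tool_rot: [-3.141, -0.005, 2.87]
force: [0.5, -0.2, 1.2]
width: 59.8
gripper_force: 0.0
clock: 8.55
eef_pos: [431.1, -79.9, 49.4]
tool_rot: [-3.141, -0.003, 2.872]
force: [-1.5, 0.2, 11.1]
width: 21.1
gripper_force: 58.6
clock: 9.15
eef_pos: [429.7, -79.5, 59.3]
tool_rot: [-3.141, -0.008, 2.872]
force: [1.3, 0.4, -1.4]
width: 20.9
gripper_force: 58.7
eef_pos: [429.7, -79.5, 59.2]
force: [0.9, -0.8, -2.0]
eef_pos: [429.7, -79.6, 59.2]
force: [0.3, -0.3, -2.3]
eef_pos: [429.7, -79.6, 59.3]
force: [-0.4, 0.6, -3.0]
eef_pos: [429.8, -79.6, 59.3]
force: [0.3, -0.2, -2.4]
```

M is light too (mean about −2.3 N). I'll set it down and go to R.

```bash
echo '[[[0, 0, 5, 0, 0, 0, 10], [0, 0, 5, 0, 0, 0, 10], [0, 0, 0, 0, 0, 0, 10], [0, 0, 0, 0, 0, 0, 60], [0, 0, 0, 0, 0, 0, 60], [0, 0, 0, 0, 0, 0, 60], [0, 0, -40, 0, 0, 0, 60], [0, 0, -40, 0, 0, 0, 60], [0, 0, -35, 0, 0, -0.09, 60], [0, 0, 0, 0, 0, -0.09, 60]]]' | python3 nudge.py; echo '[[[-10, -46, 0, 0, 0, 0, 60], [-10, -46, 0, 0, 0, 0, 60], [-10, -46, 0, 0, 0, 0, 60], [-10, -46, 0, 0, 0, 0, 60], [0, 0, 0, 0, 0, 0, 60], [0, 0, 0, 0, 0, 0, 60], [0, 0, 0, 0, 0, 0, 60]]]' | python3 nudge.py
python3 - <<'E'
from h import *
np.set_printoptions(precision=1,suppress=True)
c,im=snap('w6'); print(ctrl.read_state()['eef_pos'])
g=proj(c,[518,-273,107]); x,y=g.astype(int); print(g,'grip',proj(c,[455,-268,79]))
for b in blobs(im,(x-65,y-30,x+65,min(y+40,420))): 
    print(b[0],b[2],b[1].ravel()); print(np.array([plane(c,p,105) for p in b[1]]))
E
```

```text
clock: 10.55
eef_pos: [433.5, -80.3, 168.2]
tool_rot: [-3.142, 0.001, 3.055]
force: [-0.1, -0.0, -0.9]
width: 60.0
gripper_force: 0.0
clock: 11.25
eef_pos: [453.7, -265.1, 163.6]
tool_rot: [3.14, -0.008, 3.053]
force: [-0.3, 0.8, 0.2]
width: 59.9
gripper_force: 0.0
[ 453.9 -264.7  163.8]
[273.3 316.3] grip [272.6 221.8]
[262.5 325.9] 1872.5 [215.5 335.1 216.5 312.6 309.5 316.7 308.6 339.2]
[[ 531.4 -317.5  105. ]
 [ 512.6 -314.2  105. ]
 [ 522.  -246.7  105. ]
 [ 541.2 -248.6  105. ]]
```

View pics/w6.png

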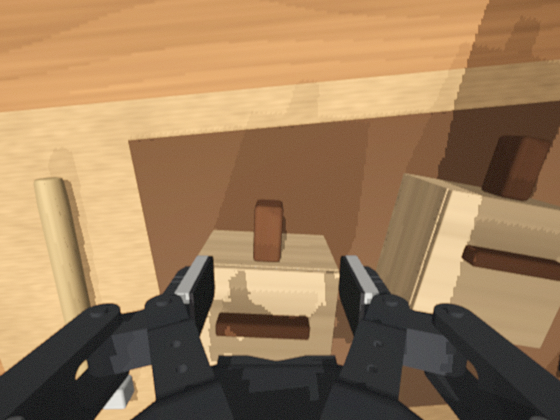

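R's grip is at about (268,230) and its cleat centre at (262,326), tilted so that yaw is about −0.14. I'll centre on it and heft.

```bash
echo '[[[-5, -7, 30, 0, 0, 0.05, 60], [0, 0, 45, 0, 0, 0, 60], [0, 0, 45, 0, 0, 0, 60], [0, 0, 0, 0, 0, 0, 60], [0, 0, 0, 0, 0, 0, 60]]]' | python3 nudge.py; echo '[[[0, 0, 0, 0, 0, 0, 10], [0, 0, 0, 0, 0, 0, 10], [0, 0, 0, 0, 0, 0, 10], [0, 0, 0, 0, 0, 0, 10], [0, 0, 0, 0, 0, 0, 10], [0, 0, 0, 0, 0, 0, 10]]]' | python3 nudge.py; echo '[[[0, 0, -4, 0, 0, 0, 10], [0, 0, -4, 0, 0, 0, 10], [0, 0, -4, 0, 0, 0, 10], [0, 0, 0, 0, 0, 0, 10], [0, 0, 0, 0, 0, 0, 10], [0, 0, 0, 0, 0, 0, 10]]]' | python3 nudge.py;for i in 1 2 3 4 ; do echo '[[[0, 0, 0, 0, 0, 0, 10]]]' | python3 nudge.py | grep ' force:\|^force\|eef'; done
```

```text
clock: 11.8
eef_pos: [457.4, -272.5, 44.1]
tool_rot: [3.14, -0.009, 3.004]
force: [0.9, 0.4, 0.3]
width: 59.9
gripper_force: 0.0
clock: 12.4
eef_pos: [458.9, -274.0, 46.5]
tool_rot: [-3.141, -0.004, 3.003]
force: [-0.4, 2.5, 9.9]
width: 21.2
gripper_force: 58.6
clock: 13.0
eef_pos: [456.4, -273.7, 55.8]
tool_rot: [3.141, -0.009, 3.001]
force: [-3.5, 0.7, -4.0]
width: 21.8
gripper_force: 59.6
eef_pos: [456.5, -273.7, 55.8]
force: [-3.8, 1.0, -2.9]
eef_pos: [456.9, -273.8, 55.8]
force: [-3.0, 0.2, -3.5]
eef_pos: [457.3, -273.8, 55.8]
force: [-2.2, 0.4, -4.2]
eef_pos: [457.5, -273.9, 55.8]
force: [-3.2, 1.2, -4.2]
```

R takes about 3.8 N, against 2.2 N for both others, so R is heavy. I'll set it down, back off and measure the cleat again.

```bash
echo '[[[0, 0, 5, 0, 0, 0, 10], [0, 0, 5, 0, 0, 0, 10], [0, 0, 0, 0, 0, 0, 10], [0, 0, 0, 0, 0, 0, 60], [0, 0, 0, 0, 0, 0, 60], [0, 0, 0, 0, 0, 0, 60], [0, 0, -40, 0, 0, 0, 60], [0, 0, -40, 0, 0, 0, 60], [0, 0, -40, 0, 0, 0, 60], [0, 0, 0, 0, 0, 0, 60], [0, 0, 0, 0, 0, 0, 60]]]' | python3 nudge.py
python3 - <<'E'
from h import *
np.set_printoptions(precision=1,suppress=True)
c,im=snap('w7'); print(ctrl.read_state()['eef_pos'],ctrl.read_state()['tool_rot'])
g=proj(c,[526.8,-281.8,105]); x,y=g.astype(int); print(g)
c6,im6=load('w6')
for b in blobs(im,(x-65,y-30,x+65,min(y+40,420))): 
    print(b[0],b[2],b[1].ravel()); P=np.array([plane(c,p,105) for p in b[1]]);print(P,P.mean(0))
b=(ctrl.get_image('scene'),ctrl.get_image('side')); [cv2.imwrite(f'pics/f{i}.png',k) for i,k in enumerate(b)]
D=b[1]
A=cam('side')
for q in blobs(D,(255,280,320,325),amin=60): print('side cleat',q[0],q[2],tri(c,[263,325],A,q[0]))
E
```

```text
clock: 14.5
eef_pos: [459.4, -274.4, 166.9]
tool_rot: [-3.141, -0.004, 3.002]
force: [0.3, -0.4, -0.2]
width: 60.3
gripper_force: 0.0
[ 458.5 -273.8  165.8] [ 3.1 -0.   3. ]
[279.2 315.1]
[276.5 311.5] 1847.5 [231. 301. 322. 301. 322. 322. 231. 322.]
[[ 510.2 -315.3  105. ]
 [ 519.5 -249.   105. ]
 [ 537.1 -250.8  105. ]
 [ 527.7 -318.5  105. ]] [ 523.6 -283.4  105. ]
side cleat [278.9 303.4] 166.0 (array([ 525.6, -294.5,  113.2]), np.float64(4.0880559631941065))
side cleat [313.5 295.5] 187.0 (array([ 579.1, -293.3,   81.4]), np.float64(50.176431695300984))
```

```bash
echo '[[[-38, 0, 0, 0, 0, 0, 0], [0, 0, 0, 0, 0, 0, 0], [0, 0, 0, 0, 0, 0, 0], [0, 0, 0, 0, 0, 0, 0], [0, 0, 35, 0, 0, 0, 0], [0, 0, 33, 0, 0, 0, 0], [0, 0, 0, 0, 0, 0, 0], [0, 0, 0, 0, 0, 0, 0]]]' | python3 nudge.py
python3 -c "
from h import *
snap('w8')"
```

```text
clock: 15.45
eef_pos: [494.6, -279.2, 97.6]
tool_rot: [3.141, -0.009, 3.001]
force: [-0.1, -0.7, 0.9]
width: 0.2
gripper_force: 0.0
```

View pics/w8.png

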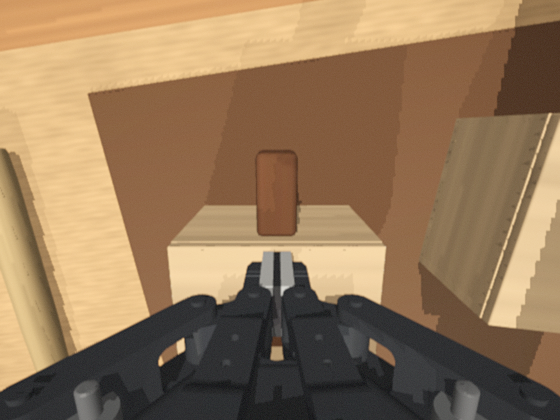

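The shut fingers stand on the box's centreline just in front of the cleat, with no contact force. I'll push.

```bash
echo '[[[-10, 0, 0, 0, 0, 0, 0], [-10, 0, 0, 0, 0, 0, 0], [-10, 0, 0, 0, 0, 0, 0], [-10, 0, 0, 0, 0, 0, 0], [-10, 0, 0, 0, 0, 0, 0], [-10, 0, 0, 0, 0, 0, 0], [-10, 0, 0, 0, 0, 0, 0], [-10, 0, 0, 0, 0, 0, 0], [-10, 0, 0, 0, 0, 0, 0], [-10, 0, 0, 0, 0, 0, 0]]]' | python3 nudge.py; echo '[[[-7, 0, 0, 0, 0, 0, 0], [-5, 0, 0, 0, 0, 0, 0], [0, 0, 0, 0, 0, 0, 0], [0, 0, 0, 0, 0, 0, 0]]]' | python3 nudge.py
```

```text
clock: 16.5
eef_pos: [595.2, -293.1, 96.8]
tool_rot: [3.141, -0.008, 3.002]
force: [-2.2, -0.5, 0.3]
width: 0.1
gripper_force: 0.4
clock: 16.9
eef_pos: [606.2, -294.8, 96.7]
tool_rot: [3.141, -0.008, 3.002]
force: [-0.6, -0.6, 0.1]
width: 0.5
gripper_force: 0.0
```

```bash
echo '[[[5, 0, -30, 0, 0, 0, 60], [40, 0, -30, 0, 0, 0, 60], [45, 0, -30, 0, 0, 0, 60], [45, 0, 0, 0, 0, 0, 60], [0, 0, 0, 0, 0, 0, 60], [0, 0, 0, 0, 0, 0, 60], [0, 0, 0, 0, 0, 0, 60]]]' | python3 nudge.py
python3 -c "
from h import *
snap('w9')"
```

```text
clock: 17.6
eef_pos: [478.0, -276.8, 185.8]
tool_rot: [3.142, -0.005, 3.002]
force: [0.5, -0.4, -0.6]
width: 59.6
gripper_force: 0.0
```

View pics/w9.png

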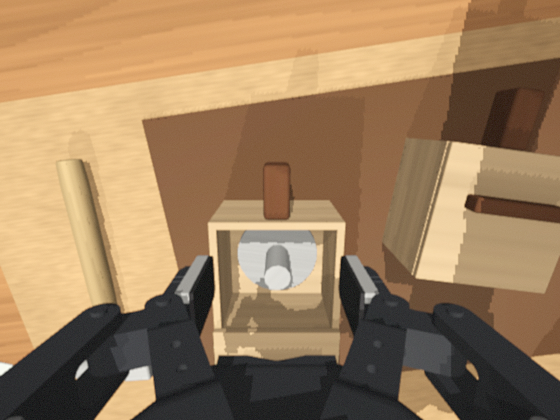

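The lid is open and the weight is visible: disc centred at about (277,255), stem top at (277,279). The stem is upright, so the disc gives a second measurement.

```bash
python3 - <<'E'
from h import *
np.set_printoptions(precision=1,suppress=True)
c,im=load('w9'); h=cv2.cvtColor(im,cv2.COLOR_BGR2HSV)
print([tuple(h[y,277]) for y in range(228,300,4)])
m=((h[...,1]<40)&(h[...,2]>90)).astype(np.uint8)*255; m[:, :225]=0;m[:,330:]=0;m[:215]=0;m[300:]=0
for C in cv2.findContours(m,cv2.RETR_EXTERNAL,cv2.CHAIN_APPROX_NONE)[0]:
    if cv2.contourArea(C)>200: print(cv2.boundingRect(C),cv2.fitEllipse(C))
print('stem',plane(c,(277,279),75),'disc',plane(c,(277,253),22))
for q in [(237,253),(316,253),(277,222)]: print(plane(c,q,22))
for q in [(209,224),(346,224),(217,330),(338,330)]: print('rim',plane(c,q,84))
E
```

```text
[(np.uint8(18), np.uint8(79), np.uint8(248)), (np.uint8(36), np.uint8(9), np.uint8(147)), (np.uint8(30), np.uint8(9), np.uint8(149)), (np.uint8(25), np.uint8(11), np.uint8(144)), (np.uint8(23), np.uint8(10), np.uint8(199)), (np.uint8(30), np.uint8(10), np.uint8(157)), (np.uint8(21), np.uint8(11), np.uint8(160)), (np.uint8(21), np.uint8(11), np.uint8(158)), (np.uint8(21), np.uint8(11), np.uint8(157)), (np.uint8(25), np.uint8(10), np.uint8(161)), (np.uint8(25), np.uint8(7), np.uint8(226)), (np.uint8(26), np.uint8(8), np.uint8(221)), (np.uint8(21), np.uint8(8), np.uint8(225)), (np.uint8(26), np.uint8(8), np.uint8(224)), (np.uint8(25), np.uint8(7), np.uint8(223)), (np.uint8(23), np.uint8(9), np.uint8(224)), (np.uint8(18), np.uint8(85), np.uint8(228)), (np.uint8(17), np.uint8(92), np.uint8(186))]
(238, 231, 79, 59) ((276.9379577636719, 257.20849609375), (61.37013244628906, 81.79463958740234), 90.04769897460938)
stem [ 540.7 -285.1   75. ] disc [ 538.  -284.7   22. ]
[ 532.1 -326.4   22. ]
[ 543.7 -244.    22. ]
[ 504.2 -279.9   22. ]
rim [ 479.3 -332.8   84. ]
rim [ 494.8 -221.7   84. ]
rim [ 578.9 -345.2   84. ]
rim [ 594.  -236.9   84. ]
```

```bash
echo '[[[-32, 0, 0, 0, 0, 0, 45], [-31, 0, 30, 0, 0, 0, 45], [0, 0, 30, 0, 0, 0, 45], [0, 0, 0, 0, 0, 0, 45], [0, 0, 0, 0, 0, 0, 45]]]' | python3 nudge.py
python3 - <<'E'
from h import *
c,im=snap('w10'); print(ctrl.read_state()['eef_pos'],proj(c,[540,-285,75]))
h=cv2.cvtColor(im,cv2.COLOR_BGR2HSV)
m=cv2.inRange(h,(0,0,200),(180,40,255)); m[:,:225]=0; m[:,330:]=0
for C in cv2.findContours(m,cv2.RETR_EXTERNAL,cv2.CHAIN_APPROX_NONE)[0]:
    if cv2.contourArea(C)>80: print(cv2.boundingRect(C),cv2.minEnclosingCircle(C))
E
```

```text
clock: 18.15
eef_pos: [538.5, -285.1, 124.4]
tool_rot: [3.141, -0.009, 3.002]
force: [-0.8, -0.8, 1.2]
width: 45.0
gripper_force: 0.0
[ 538.98848217 -285.65330244  125.60076947] [276.99779337 237.36335443]
(226, 198, 102, 64) ((276.69305419921875, 213.0), 50.93916702270508)
```

```bash
echo '[[[-1, 0, 30, 0, 0, 0, 45], [0, 0, 30, 0, 0, 0, 45], [0, 0, 26, 0, 0, 0, 45], [0, 0, 0, 0, 0, 0, 45], [0, 0, 0, 0, 0, 0, 45]]]' | python3 nudge.py; echo '[[[0, 0, 0, 0, 0, 0, 10], [0, 0, 0, 0, 0, 0, 10], [0, 0, 0, 0, 0, 0, 10], [0, 0, 0, 0, 0, 0, 10], [0, 0, 0, 0, 0, 0, 10]]]' | python3 nudge.py;  echo '[[[0, 0, -5, 0, 0, 0, 10], [0, 0, -10, 0, 0, 0, 10], [0, 0, -10, 0, 0, 0, 10], [0, 0, 0, 0, 0, 0, 10], [0, 0, 0, 0, 0, 0, 10]]]' | python3 nudge.py
```

```text
clock: 18.7
eef_pos: [539.6, -285.9, 40.6]
tool_rot: [-3.141, -0.006, 3.001]
force: [0.2, 0.6, 0.4]
width: 44.9
gripper_force: 0.0
clock: 19.2
eef_pos: [540.1, -285.5, 41.2]
tool_rot: [-3.142, -0.005, 3.002]
force: [-0.9, 0.9, 6.7]
width: 22.5
gripper_force: 58.6
clock: 19.7
eef_pos: [539.3, -285.5, 64.4]
tool_rot: [3.141, -0.007, 3.002]
force: [-0.8, -0.1, -7.5]
width: 22.6
gripper_force: 59.0
```

The wrist carries about 7 N, so I have the weight. I'll raise it and move to where the wrist camera sees the sole.

```bash
echo '[[[0, 0, -25, 0, 0, 0, 10], [0, 0, -40, 0, 0, 0, 10], [0, 0, -40, 0, 0, 0, 10], [0, 0, -35, 0, 0, 0, 10], [0, 0, 0, 0, 0, -0.14, 10], [-4, 20, 0, 0, 0, 0, 10], [-9, 40, 0, 0, 0, 0, 10], [-9, 40, 0, 0, 0, 0, 10], [-9, 40, 0, 0, 0, 0, 10], [-9, 40, 0, 0, 0, 0, 10], [0, 25, 0, 0, 0, 0, 10], [0, 10, 0, 0, 0, 0, 10]]]' | python3 nudge.py; echo '[[[0, 0, 0, 0, 0, 0, 10], [0, 0, 0, 0, 0, 0, 10], [0, 0, 0, 0, 0, 0, 10]]]' | python3 nudge.py
python3 -c "
from h import *
snap('w11')"
```

```text
clock: 20.9
eef_pos: [579.6, -65.6, 203.3]
tool_rot: [3.137, -0.009, -3.136]
force: [-0.6, 0.8, -8.1]
width: 22.8
gripper_force: 60.3
clock: 21.2
eef_pos: [579.8, -73.3, 203.9]
tool_rot: [-3.141, -0.008, 3.138]
force: [0.8, 0.1, -6.2]
width: 22.3
gripper_force: 60.3
```

View pics/w11.png

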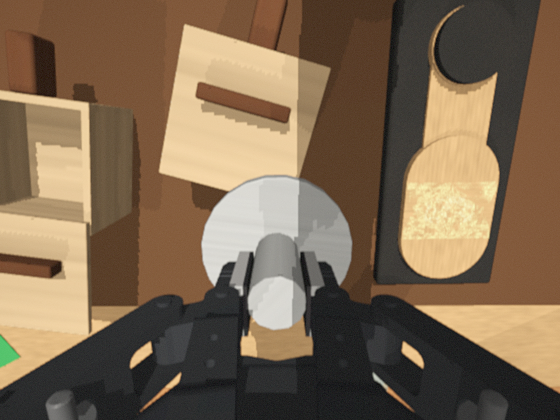

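The view shows the held weight with its disc at about (277,240), and the whole front sole at cols 400–498, rows 132–278. R is empty and standing.

```bash
python3 - <<'E'
from h import *
np.set_printoptions(precision=1,suppress=True)
c,im=load('w11'); h=cv2.cvtColor(im,cv2.COLOR_BGR2HSV)
m=cv2.inRange(h,(8,40,120),(30,255,255)); k=np.zeros_like(m); k[100:283,385:508]=255; m&=k
C=max(cv2.findContours(m,cv2.RETR_EXTERNAL,cv2.CHAIN_APPROX_NONE)[0],key=cv2.contourArea)[:,0]
P=np.array([plane(c,p,34)[:2] for p in C])
print(C.min(0),C.max(0)); F=P[P[:,0]>plane(c,(450,175),34)[0]]
for x in range(545,690,10):
    r=P[abs(P[:,0]-x)<2]; print(x,r[:,1].min(),r[:,1].max(),r[:,1].mean())
print('toe',P[:,0].max(),'widest',P[P[:,0]>540][:,1].min(),P[P[:,0]>540][:,1].max(),'start',plane(c,(457,132),34))
# disc now: disc underside vs pose
s=ctrl.read_state();print(s['eef_pos'])
# height: toe tip and glue patch corner via scene view
p=C[C[:,1].argmax()]; toe=plane(c,p,34); print(toe)
for cn,f in (('scene','scene0'),('side','side0')):
    I=cv2.cvtColor(cv2.imread(f'pics/{f}.png'),cv2.COLOR_BGR2HSV); cc=cam(cn)
    M=cv2.inRange(I,(15,60,185),(30,255,255)); u,v=proj(cc,[600,103,34]).astype(int)
    M2=np.zeros_like(M); M2[v-22:v+22,u-35:u+35]=M[v-22:v+22,u-35:u+35]; mm=cv2.moments(M2); print(cn,(u,v),mm['m10']/mm['m00'],mm['m01']/mm['m00'],mm['m00']/255)
E
```

```text
[400 100] [499 278]
545 58.2352434184766 145.33511548246838 101.81804859074882
555 56.10327930791668 149.3326105174943 90.44865048196277
565 57.0662846902794 150.0021756274523 103.47533181707266
575 57.138836129113926 150.68205912920013 110.43976272741482
585 57.10293000996755 150.73007545448547 103.8560733047701
595 57.17699891402377 150.85033177524724 110.47451567432533
605 57.14079588083261 151.0946455608011 97.41940008315257
615 57.104017122974184 150.75647760075623 97.25365674000447
625 57.066648797041026 151.2735196301249 97.3871488898216
635 58.09363045345815 149.86597998695845 97.52366617914944
645 61.28458222212187 147.1644113946412 104.02419567963638
655 66.56811341842236 142.2609826329861 108.39387930760148
665 77.51148200937955 130.93485551818844 104.41580485846762Traceback (most recent call last):
  File "<stdin>", line 9, in <module>
    return umr_minimum(a, axis, None, out, keepdims, initial, where)
ValueError: zero-size array to reduction operation minimum which has no identity
```

The sole front is 93.6 mm wide at z = 34 (92 expected). Centre is about (595,104), and the height also fits the earlier two-view value of 28±5. I'll carry the weight over.

```bash
echo '[[[-3, 25, 0, 0, 0, 0, 10], [-3, 40, 0, 0, 0, 0, 10], [-3, 40, 0, 0, 0, 0, 10], [-3, 40, 0, 0, 0, 0, 10], [-2, 22, 0, 0, 0, 0, 10], [0, 10, 0, 0, 0, 0, 10], [0, 0, 20, 0, 0, 0, 10], [0, 0, 35, 0, 0, 0, 10], [0, 0, 30, 0, 0, 0, 10], [0, 0, 20, 0, 0, 0, 10], [0, 0, 10, 0, 0, 0, 10], [0, 0, 5, 0, 0, 0, 10]]]' | python3 nudge.py; echo '[[[0, 0, 0, 0, 0, 0, 10], [0, 0, 0, 0, 0, 0, 10], [0, 0, 0, 0, 0, 0, 10], [0, 0, 0, 0, 0, 0, 10]]]' | python3 nudge.py
python3 -c "
from h import *
c,im=snap('w12'); print(ctrl.read_state()['eef_pos'])
"
```

```text
clock: 22.45
eef_pos: [593.3, 104.8, 83.4]
tool_rot: [3.141, -0.008, 3.14]
force: [0.1, 0.9, -6.0]
width: 22.3
gripper_force: 60.5
clock: 22.85
eef_pos: [593.9, 106.8, 85.1]
tool_rot: [3.14, -0.006, -3.141]
force: [-0.1, -0.7, -6.9]
width: 22.8
gripper_force: 60.5
[593.68911939 106.75523294  84.92198055]
```

View pics/w12.png

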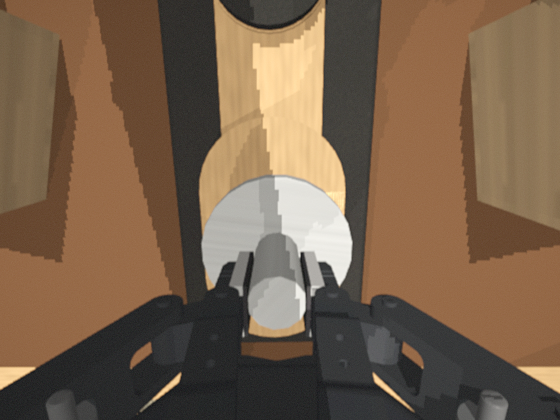

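The disc (centre 277) hangs over the sole front (middle 272), about 3 mm too far left. I'll correct that and lower gently.

```bash
echo '[[[-1, -3, 4, 0, 0, 0, 10], [0, 0, 5, 0, 0, 0, 10], [0, 0, 4, 0, 0, 0, 10], [0, 0, 2, 0, 0, 0, 10], [0, 0, 1, 0, 0, 0, 10], [0, 0, 0, 0, 0, 0, 10], [0, 0, 0, 0, 0, 0, 10]]]' | python3 nudge.py; for i in 1 2 3; do echo '[[[0, 0, 1, 0, 0, 0, 10], [0, 0, 0, 0, 0, 0, 10]]]' | python3 nudge.py | grep 'eef\|^force'; done
```

```text
clock: 23.6
eef_pos: [594.2, 103.7, 68.3]
tool_rot: [3.14, -0.007, -3.141]
force: [-0.1, 0.3, -6.8]
width: 22.5
gripper_force: 60.5
eef_pos: [594.1, 103.7, 67.2]
force: [0.5, -0.1, -7.3]
eef_pos: [594.0, 103.6, 66.1]
force: [0.2, -0.0, -6.7]
eef_pos: [594.1, 103.6, 65.1]
force: [0.1, 0.6, -6.9]
```

```bash
for i in 1 2 3 4; do echo '[[[0, 0, 0.7, 0, 0, 0, 10], [0, 0, 0, 0, 0, 0, 10]]]' | python3 nudge.py | grep 'eef\|^force'; done
```

```text
eef_pos: [594.1, 103.7, 64.5]
force: [-0.5, 0.3, -4.8]
eef_pos: [594.1, 103.7, 63.9]
force: [-2.0, -0.3, -4.7]
eef_pos: [594.1, 103.7, 63.3]
force: [-1.5, -0.2, -1.5]
eef_pos: [594.1, 103.7, 62.6]
force: [-2.0, -0.2, 0.0]
```

```bash
echo '[[[0, 0, 0, 0, 0, 0, 30], [0, 0, 0, 0, 0, 0, 40], [0, 0, 0, 0, 0, 0, 45], [0, 0, 0, 0, 0, 0, 45]]]' | python3 nudge.py; echo '[[[0, 0, -20, 0, 0, 0, 45], [0, 0, -35, 0, 0, 0, 45], [0, 0, -45, 0, 0, 0, 45], [0, 0, -45, 0, 0, 0, 45], [0, 0, -30, 0, 0, 0, 45], [30, -40, 0, 0, 0, 0, 45], [30, -40, 0, 0, 0, 0, 45], [30, -40, 0, 0, 0, 0, 45], [0, 0, 0, 0, 0, 0, 45], [0, 0, 0, 0, 0, 0, 45], [0, 0, 0, 0, 0, 0, 45]]]' | python3 nudge.py
python3 - <<'E'
from h import *
c,im=snap('w13'); a=ctrl.get_image('side'); b=ctrl.get_image('scene')
cv2.imwrite('pics/end.png',np.hstack([cv2.resize(im,(400,300)),cv2.resize(a,(400,300))]))
f=cv2.imread('pics/f1.png'); print(ctrl.read_state()['force'])
E
```

```text
clock: 25.4
eef_pos: [594.5, 103.7, 62.5]
tool_rot: [3.14, -0.007, -3.141]
force: [0.6, -0.2, -0.8]
width: 45.4
gripper_force: 0.0
clock: 26.5
eef_pos: [506.4, -15.5, 238.1]
tool_rot: [3.139, -0.006, -3.14]
force: [0.5, 0.5, 0.1]
width: 44.9
gripper_force: 0.0
[ 0.20329529 -0.58919463  0.35295175]
```

View pics/end.png

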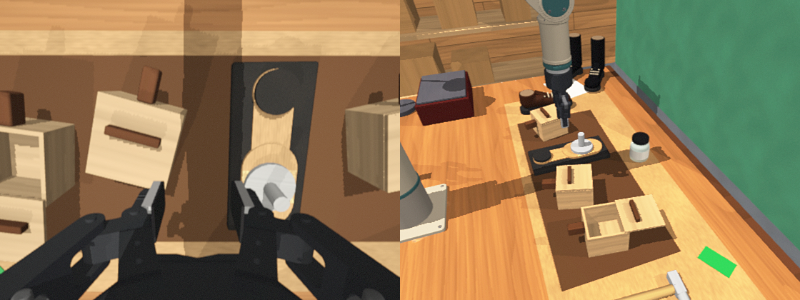

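The weight stands on the middle of the front sole (side view about (580,145)). All three boxes are upright in place, only R is open, and the arm is clear. I'm handing the job in.

```bash
python3 -c "
from cell import ctrl
print(ctrl.finish_job())"
```

```text
the job is handed in; nothing more can be done
None
```

The job is handed in; no verdict was printed. All three boxes were hefted, only the heavy one (the rightmost) was opened, and the last pictures show the weight standing upright on the middle of the front sole and the boxes upright at their places.

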